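Pair the mould halves and shut the casting box

ROBOT

A 6-joint arm with a two-finger parallel gripper is mounted at the origin on the work surface. World frame = base frame: x ahead of the robot, y to its left, z up, the work surface at z = 0. Lengths are in m, angles in rad, forces in N, time in s.
With the tool pointing down it reaches from about 0.325 to 0.85 m from the base axis. Payload 4.4 kg.
Tool frame: the origin (TCP) lies at the very end of the fingers, on their centre line; the grasp point (between the pads) lies 19 mm behind it; z points along the fingers, y is the line along which they close (so a half turn about z gives the same grasp; the last joint's range is limited). The gripper opens to 94 mm and grips with 3 to 60 N. Pads are 16 mm wide; open, the fingers measure 119 mm over their backs; the gripper's body (75 mm by 177 mm) begins 78 mm behind the grasp point.
Start: joints at [-1.264, 0.207, 1.542, -0, 1.393, -0.15], TCP at [0.254, -0.516, 0.205] pointing down, gripper open.
Joint ranges: [-2.73, 2.73], [-0.86, 2.22], [0.23, 2.46], [-1.11, 4.25], [0.08, 2.63], [-2.82, 2.82]. Speed limits (rad/s): [2.79, 2.79, 3.14, 3.14, 3.14, 3.14].

INTERFACE

Orientations are given as [roll, pitch, yaw] about the fixed x, y, z axes, in that order (R = Rz(yaw) Ry(pitch) Rx(roll)).
In Python, from cell import readout, viewer, ticket, models gives the robot as it stands.
- The arm moves only by the shell command python3 -m crank 'ROWS' [FORCE]. ROWS is text: rows parted by semicolons, each of 7 numbers parted by spaces: the shift along the tool's x, y, z each as a share of 0.03 m, from -1 to 1, then the turn, a rotation vector about the tool's x, y, z each as a share of 0.12 rad, from -1 to 1, then the opening, from 0 (shut) to 1 (fully open). A call has 1 to 20 rows; each row shifts and turns the commanded pose from where the row before left it, along the tool's axes as they then stand; what a row does not reach is not made up. A row lasts 1/8 s, in which the tool goes at most 62.5 mm and 10.7 degrees, less where a joint would pass 70% of its speed; a pose out of reach is approached as far as the arm can. A call with a number of a shift or a turn outside -1 to 1 is refused whole. A call with a gripper value outside its range is refused whole. The fingers move at their own pace and stop on an object; FORCE is the grip in N (left out, the last holds). Time passes only in rows, so rows that do not move let the fingers close. It gives the time, the measured TCP pose, the force, the opening and the grip force at its end, in the units of the state.
- readout.read_state(): the state, without advancing time (a new reading comes with each control period).
- viewer.snapshot(name): name is "scene" or "top"; returns the picture (420x560x3 uint8, red, green, blue); there is no depth.
- viewer.calibration(name): a dict with "intrinsics" (3x3 intrinsics, pixels), "dist" ([k1, k2, p1, p2, k3] as OpenCV has them; the pictures are not rectified), "position" and "attitude" of the camera in the world. Camera axes: x right, y up, looking along -z (the intrinsics and any distortion apply to the point x, -y, -z); pixel columns grow to the right and rows downward; lengths in m; the calibration is good to about 2 mm. A picture is of the moment at which its call begins. calibration takes no time and is no camera call.
- ticket.close_job(): hands the job in; it is judged then, once.
Trained networks look in the newest picture that a camera, given by its name, has taken for a name from the list of things; names that differ only in an ending like _2 or _b are one class to them, and where a whole thing is asked for, a point or a joint stands for the part that bears it (a point fixed in the world has none). Each returns a list of dicts, best first, with "conf" (0 to 1); they miss things now and then, are a little off and sometimes report something else, mostly with a low value. They report only what shows in the picture. A call takes as long as a camera call.
- models.silhouettes(label, camera): "pixels" (420x560 bool, what is visible of it) and "at" ([column, row] in pixels, amid what is visible of it).
The state is a dict: "t": time; "joint_positions": joint angles; "joint_vel": joint speeds; "effort": joint torques, N m; "position": TCP position; "eef_rot": TCP orientation; "force": force on the tool from outside, world axes, zero at the start; "torque": the same for the moment, N m; "gripper_width": finger opening in m; "finger_force": force on a finger pad.
Only numpy, scipy, OpenCV 4.12 (cv2) and the standard library are available. Lean on these libraries where they do the work, as an engineer would, in place of code of your own. Each camera call takes 0.05 s, during which the arm holds its last target. There are 200 camera calls.

TASK

Find the cap that belongs to each of the two mould bases in the casting box and lower it, without dropping it, until it is fully seated over its base; then push the box's yellow gate shut until it snaps into its catch. Leave both closed moulds standing in the box, and leave the odd cap and the other things on the bench where they are.

Things in the scene. Friction and masses are not known exactly. Their poses are not given: they have to be found in the camera images.
- casting_box: Plywood casting box, open on top, fixed to the table: outside 260 mm (its x) by 150 mm (its y), walls 58 mm high and 10 mm thick, floor 8 mm thick. Inside, 230 mm (x from -115 to 115) by 130 mm. Its -x end is closed by the yellow gate; that end faces roughly the robot's right (-y of the world). Origin at the centre of its underside, z up.
- gate (a joint): Angle of the yellow gate in rad: 0 shut against its stop, growing as it swings outwards (anticlockwise from above). Light friction. A sprung roller catch in the box's +y wall resists with about 4 N at the free edge from about 0.14 down to 0.07 rad, then snaps in and holds the gate shut.
- gate_hinge (a point): Fixed point on the gate's vertical hinge axis, 33 mm above the table, at box x -121, y -63 mm; its axes are the box's. The gate is a yellow panel 120 mm wide, 12 mm thick, 8 to 58 mm above the table; at joint 0 it runs from the hinge along the box's +y. The hinge axis lies in mid thickness.
- gate_push (a point): Point on the outer face of the gate at mid height, 95 mm from the hinge axis and 6 mm outward of the panel's mid plane; moves with the gate. Its -x axis points straight out of the outer face, its y runs from hinge to free edge.
- blue_base: Lower mould half, blue rectangular block with a pale cast top, 96 mm (its x) by 66 mm (its y), 40 mm high, top edges bevelled 5 mm, standing loose on the floor of the casting box. Takes the blue cap, either way round. Origin at the centre of its underside, z up.
- blue_cap: Upper mould half, blue rectangular cap, 110 mm (its x) by 80 mm (its y), with a wooden batten handle on top: 22 mm wide (y), 74 mm long (x), from 22 to 54 mm above the underside. Lies right way up. A skirt hangs 10 mm below its 12 mm plate and fits over the base with 3 mm play all round; seated, its origin is 30 mm above the base's. Under 0.4 kg. Origin: centre of its underside, z up.
- green_base: Lower mould half, green round block with a pale cast top, 83 mm across, 40 mm high, top edge bevelled 5 mm, standing loose on the floor of the casting box. Takes the green cap at any turn. Origin at the centre of its underside, z up.
- green_cap: Upper mould half, green round cap, 97 mm across, with a wooden batten handle on top: 22 mm wide (y), 64 mm long (x), from 22 to 54 mm above the underside. Lies right way up. A skirt hangs 10 mm below its 12 mm plate and fits over the base with 3 mm play all round; seated, its origin is 30 mm above the base's. Under 0.4 kg. Origin: centre of its underside, z up.
- orange_cap: Odd cap whose base is not here, to be left alone: orange six-sided cap, 108 mm across the corners, with a wooden batten handle on top: 22 mm wide (y), 64 mm long (x), from 22 to 54 mm above the underside. Origin at the centre of its underside.
- mixing_cup: Bystander: small white open cup, 50 mm across and 55 mm high, standing among the caps. Origin at the centre of its underside.
- spatula: Bystander: spatula, 200 mm long, lying flat near the casting box.
- brush: Bystander: brush, 180 mm long, lying flat towards the back.
- pigment_jar: Bystander: white jar with a red lid, 60 mm across and 75 mm high. Origin at the centre of its underside.
- wax_tin: Bystander: low steel tin, 76 mm across and 60 mm high. Origin at the centre of its underside.
- resin_pot: Bystander: white open pot, 110 mm across and 90 mm high. Origin at the centre of its underside.

How it is judged:
On the way, in this order (a step that is already met when the one before it is completed fails the run):
1. both caps are seated on their matching bases and released (horizontal distance between blue_cap and blue_base below 0.006 m and z of blue_cap in the frame of blue_base between 0.025 and 0.034 m and angle between each of blue_cap, green_cap's own z axis and vertical below 0.06 rad and horizontal distance between green_cap and green_base below 0.006 m and z of green_cap in the frame of green_base between 0.025 and 0.034 m and contact force between the fingers and blue_cap below 0.2 N and contact force between the fingers and green_cap below 0.2 N), for 0.2 s.
2. the gate is shut in its catch (value of joint gate below 0.03 rad), for 0.2 s.
At the end, for the whole second after the job is handed in: The blue cap is on the blue base and the green cap on the green base, each within 6 mm of centre, fully down (within 4 mm of its seat) and level, both bases stand flat on the floor of the casting box, all released and at rest, and the gate is shut in its catch (under 0.03 rad) (all of step 1 and z of blue_base in the frame of casting_box between 0.004 and 0.013 m and angle between each of blue_base, green_base's own z axis and vertical below 0.05 rad and x of blue_base in the frame of casting_box between -0.09 and 0.09 m and y of blue_base in the frame of casting_box between -0.04 and 0.04 m and z of green_base in the frame of casting_box between 0.004 and 0.013 m and x of green_base in the frame of casting_box between -0.09 and 0.09 m and y of green_base in the frame of casting_box between -0.04 and 0.04 m and value of joint gate below 0.03 rad and linear speed of each of blue_cap, green_cap, blue_base, green_base below 0.02 m/s and angular speed of each of blue_cap, green_cap, blue_base, green_base below 0.15 rad/s); the robot touches nothing.
It fails at once if the odd orange cap was moved more than 30 mm (distance of orange_cap from where it was at the start of the episode above 0.03 m).
It fails at once if another bench item was moved or knocked more than 30 mm (distance of any of mixing_cup, spatula, brush, pigment_jar, wax_tin, resin_pot from where it was at the start of the episode above 0.03 m).
It fails at once if the blue cap was dropped: let go more than 20 mm above its seat (horizontal distance between blue_cap and blue_base below 0.05 m and z of blue_cap in the frame of blue_base above 0.05 m and contact force between the fingers and blue_cap below 0.1 N).
It fails at once if the green cap was dropped: let go more than 20 mm above its seat (horizontal distance between green_cap and green_base below 0.05 m and z of green_cap in the frame of green_base above 0.05 m and contact force between the fingers and green_cap below 0.1 N).
It also fails if it takes over 72 s, if anything falls off the work surface, if the arm or the gripper's body presses on something with over 40 N, if the wrist force passes 120 N, or if a joint passes its speed limit or range.

## Working session

There is one attempt and no reset: what is moved stays moved. The work goes in short steps, Python scripts to look and compute and a shell command to move; the robot and the scene stay as the last step left them, time stands still between calls to the robot, and variables do not carry over. Pictures are saved under pics/ and viewed, at most 10 in all, crops included, and the job is handed in when it is done.

```bash
mkdir -p pics; ls
python3 - <<'E'
from cell import readout, viewer
import cv2
for n in ("scene","top"):
    im=viewer.snapshot(n); cv2.imwrite(f"pics/{n}0.png",cv2.resize(im[:,:,::-1],(800,600)))
    c=viewer.calibration(n); print(n,c)
s=readout.read_state(); print(s)
E
```

```text
pics
scene {'intrinsics': array([[546.15247908,   0.        , 270.07204577],
       [  0.        , 546.15247908, 208.09858269],
       [  0.        ,   0.        ,   1.        ]]), 'dist': array([0.00713687, 0.        , 0.        , 0.        , 0.        ]), 'position': array([ 1.81287116, -0.18753423,  0.98749613]), 'attitude': array([ 0.93301726, -0.01549857,  1.48580834])}
top {'intrinsics': array([[448.9099879 ,   0.        , 274.08669054],
       [  0.        , 448.9099879 , 205.21686107],
       [  0.        ,   0.        ,   1.        ]]), 'dist': array([-0.03365581,  0.        ,  0.        ,  0.        ,  0.        ]), 'position': array([ 0.44765009, -0.07386124,  1.24522125]), 'attitude': array([ 1.03520074e-01,  8.30590632e-04, -1.58903930e+00])}
{'t': 0.1, 'joint_positions': array([-1.26450125e+00,  2.07341262e-01,  1.54279002e+00, -2.39471155e-05,
        1.39348562e+00, -1.50510366e-01]), 'joint_vel': array([-0.00092036, -0.00127369, -0.00556757,  0.00054588, -0.00015057,
        0.00021428]), 'effort': array([-8.78900732e-05, -3.71870863e+01, -2.82293379e+01,  6.99389563e-02,
        3.11139738e-02, -5.26942108e-05]), 'position': array([ 0.25338094, -0.51536121,  0.20441323]), 'eef_rot': array([-3.13958776e+00, -2.80224581e-04,  4.56809412e-01]), 'force': array([-0.75720637, -0.10827195, -0.69339148]), 'torque': array([ 0.01872971, -0.01701053,  0.00131257]), 'finger_force': 0.0, 'gripper_width': 0.09407329635706378}
```

View pics/top0.png

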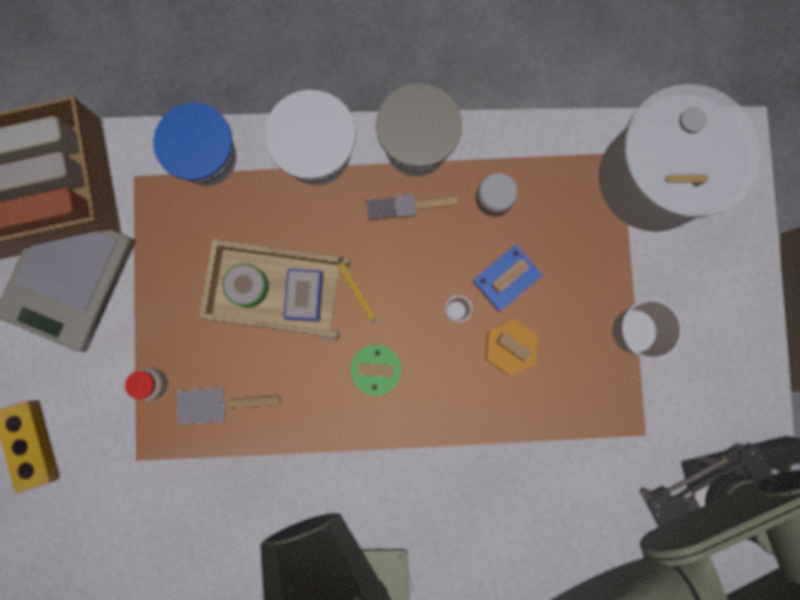

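View pics/scene0.png

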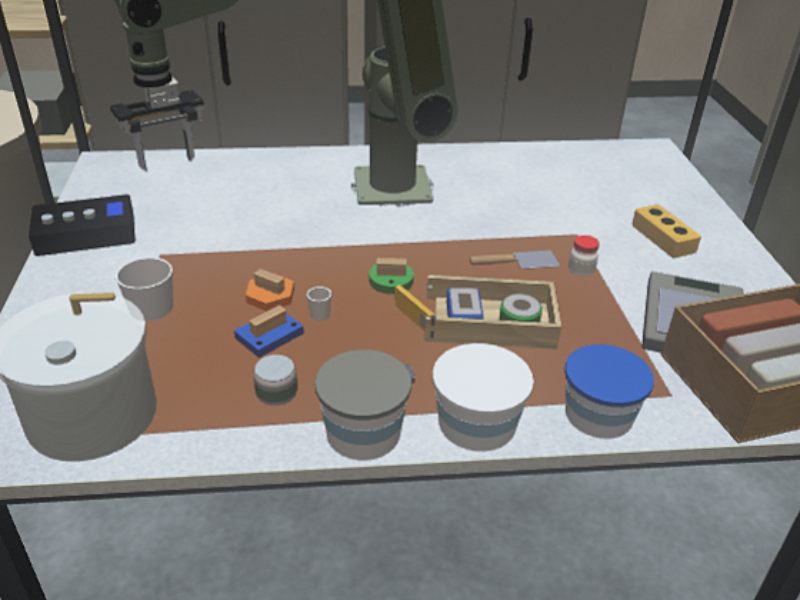

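The top view (800x600 pixels) shows the box at about (270,290) with the green base on the left (245,285) and the blue base on the right (303,293). The gate is open at its right end, running from (340,265) to (373,318). The green cap is at (376,370), blue cap (508,277), orange cap (512,347) and cup (458,308). The scene view agrees. Next I fit the models to the silhouettes.

```bash
cat > h.py <<'E'
import numpy as np, cv2
from scipy.spatial.transform import Rotation as Ro
from scipy.optimize import minimize
from cell import readout, viewer, models
S=4
def project(P,cam):
    c=viewer.calibration(cam); R=Ro.from_euler('xyz',c["attitude"]).as_matrix()
    q=(np.atleast_2d(P)-c["position"])@R*[1,-1,-1]
    return cv2.projectPoints(q,np.zeros(3),np.zeros(3),c["intrinsics"],c["dist"])[0][:,0]
def rect(a,b): return np.array([[a,b],[-a,b],[-a,-b],[a,-b]])/2
def disc(d,n=48): t=np.arange(n)*2*np.pi/n; return d/2*np.c_[np.cos(t),np.sin(t)]
def prism(poly,z0,z1): return np.vstack([np.c_[poly,np.full(len(poly),z)] for z in (z0,z1)])
def render(parts,pose,cam,z=0):
    x,y,a=pose; T=Ro.from_euler('z',a).as_matrix(); m=np.zeros((420*S,560*S),np.uint8)
    for p in parts:
        uv=project(p@T.T+[x,y,z],cam); h=cv2.convexHull(((uv+.5)*S).astype(np.float32)).astype(np.int32)
        cv2.fillConvexPoly(m,h,255)
    return cv2.resize(m,(560,420),interpolation=cv2.INTER_AREA)/255.
def fit(parts,masks,p0,z=0,yaw=True):
    def f(q):
        p=[q[0]/100,q[1]/100,q[2]/10 if yaw else p0[2]]; s=0
        for cam,m in masks.items():
            r=render(parts,p,cam,z); s+=np.abs(r-m).sum()/m.sum()
        return s
    q0=np.array([p0[0]*100,p0[1]*100,p0[2]*10])
    r=minimize(f,q0,method='Nelder-Mead',options=dict(initial_simplex=np.vstack([q0]+[q0+d for d in np.diag([1.,1.,2.])]),xatol=.005,fatol=1e-4))
    return np.array([r.x[0]/100,r.x[1]/100,r.x[2]/10 if yaw else p0[2]]),r.fun
def ray(uv,cam,z):
    c=viewer.calibration(cam); R=Ro.from_euler('xyz',c["attitude"]).as_matrix()
    n=cv2.undistortPoints(np.array([[uv]],float),c["intrinsics"],c["dist"])[0,0]
    d=R@np.array([n[0],-n[1],-1.]); return c["position"]+d*(z-c["position"][2])/d[2]
def mask(label,cam):
    r=models.silhouettes(label,cam); return (r[0]["pixels"],r[0]["at"],r[0]["conf"]) if r else None
def wood(im,m):
    h=im.astype(int); k=(h[...,0]>h[...,2]+25)&(h[...,0]>h[...,1]+8)&cv2.erode(m.astype(np.uint8),np.ones((3,3))).astype(bool)
    return k
def go(x,y,z,yaw=None):
    s=readout.read_state(); R=Ro.from_euler('xyz',s["eef_rot"])
    out="pos %s rot %s "%(np.round(s["position"],4),np.round(s["eef_rot"],3))
    if yaw is not None:
        T=Ro.from_euler('xyz',[np.pi,0,yaw]); out+=" turn %s"%np.round((R.inv()*T).as_rotvec()/.12,2); R=T
    print(out," shift after turn",np.round(R.inv().apply(np.array([x,y,z])-s["position"])/.03,2))
E
python3 - <<'E'
from h import *
ims={n:viewer.snapshot(n) for n in("scene","top")}
M={}
for l in("blue_cap","green_cap","orange_cap","blue_base","green_base","gate","casting_box","mixing_cup"):
    for c in ims:
        r=mask(l,c)
        if r: M[l,c]=r; print(l,c,r[0].sum(),np.round(r[1],1),round(r[2],2))
        else: print(l,c,None)
np.savez("m0.npz",**{f"{l}__{c}":v[0] for (l,c),v in M.items()},scene=ims["scene"],top=ims["top"])
cap={"blue_cap":[prism(rect(.11,.08),0,.022),prism(rect(.074,.022),.022,.054)],"green_cap":[prism(disc(.097),0,.022),prism(rect(.064,.022),.022,.054)]}
for l in cap:
    for cs in (("top",),("scene",),("top","scene")):
        ms={c:M[l,c][0] for c in cs if (l,c) in M}
        p0=ray(M[l,"top"][1],"top",.02); best=min((fit(cap[l],ms,[p0[0],p0[1],a]) for a in(np.arange(4)*np.pi/4)),key=lambda t:t[1]); print(l,cs,np.round(best[0],4),round(best[1],3))
    for c in cs:
        k=wood(ims[c],M[l,c][0]); print(" wood px",c,k.sum(), end=" ")
        b=min((fit([prism(rect(.074 if 'blue' in l else .064,.022),.022,.054)],{c:k},[best[0][0],best[0][1],a]) for a in np.arange(4)*np.pi/4),key=lambda t:t[1]); print(np.round(b[0],4),round(b[1],3))
for l,poly in(("blue_base",rect(.096,.066)),("green_base",disc(.083))):
    if (l,"top") not in M: continue
    p0=ray(M[l,"top"][1],"top",.045)
    for cs in (("top",),("scene",)):
        ms={c:M[l,c][0] for c in cs if (l,c) in M}
        b=min((fit([prism(poly,0,.035),prism(poly*.87,.035,.04)],ms,[p0[0],p0[1],a],z=.008,yaw='blue' in l) for a in np.arange(4)*np.pi/4),key=lambda t:t[1]); print(l,cs,np.round(b[0],4),round(b[1],3))
for l,z in(("mixing_cup",.03),("orange_cap",.02)): print(l,ray(M[l,"top"][1],"top",z).round(3))
# gate: min area rect ends; box rect
for l,z in(("gate",.05),("casting_box",.058)):
    m=M[l,"top"][0].astype(np.uint8); bx=cv2.boxPoints(cv2.minAreaRect(cv2.findNonZero(m))); print(l,[ray(p,"top",z)[:2].round(3).tolist() for p in bx])
E
```

```text
blue_cap scene 1073 [185.8 232.2] 0.84
blue_cap top 687 [277.8 145.5] 0.32
green_cap scene 648 [273.6 191.7] 0.79
green_cap top 1024 [263.9 262.1] 0.9
orange_cap scene 733 [186.  203.9] 0.61
orange_cap top 1039 [357.6 238.9] 0.8
blue_base scene 564 [365.9 182.8] 0.6
blue_base top 937 [211.4 203.3] 0.64
green_base scene 474 [364.5 218.5] 0.85
green_base top 810 [171.8 198.4] 0.73
gate scene 386 [286.4 212.9] 0.72
gate top 247 [248.4 206.5] 0.8
casting_box scene 3626 [343.6 223. ] 0.68
casting_box top 3670 [191.1 195.8] 0.85
mixing_cup scene 337 [226.7 209.7] 0.73
mixing_cup top 242 [321.5 213.4] 0.84
blue_cap ('top',) [ 0.7483 -0.0904  2.2246] 1.078
blue_cap ('scene',) [-2.6218  2.1395 -7.2272] 1.0
blue_cap ('top', 'scene') [ 0.7483 -0.0905  2.2104] 3.203
 wood px top 127 Traceback (most recent call last):
  File "<stdin>", line 17, in <module>
  File "<stdin>", line 17, in <genexpr>
  File "h.py", line 26, in fit
    r=minimize(f,q0,method='Nelder-Mead',options=dict(initial_simplex=np.vstack([q0]+[q0+d for d in np.diag([1.,1.,2.])]),xatol=.005,fatol=1e-4))
    res = _minimize_neldermead(fun, x0, args, callback, bounds=bounds,
                               **options)
    fsim[k] = func(sim[k])
              ~~~~^^^^^^^^
    fx = function(np.copy(x), *(wrapper_args + args))
  File "h.py", line 23, in f
    r=render(parts,p,cam,z); s+=np.abs(r-m).sum()/m.sum()
  File "h.py", line 16, in render
    uv=project(p@T.T+[x,y,z],cam); h=cv2.convexHull(((uv+.5)*S).astype(np.float32)).astype(np.int32)
  File "h.py", line 7, in project
    c=viewer.calibration(cam); R=Ro.from_euler('xyz',c["attitude"]).as_matrix()
ValueError: time passes only in moves, steps and waits
```

The network's top `blue_cap` mask is the brush and its scene `blue_base` mask is the spatula, so both are wrong. I'll cache the calibration and check the candidates against the positions seen in the picture.

```bash
sed -i 's/^S=4/S=4\nCAL={n:viewer.calibration(n) for n in("scene","top")}/; s/c=viewer.calibration(cam)/c=CAL[cam]/' h.py
cat > fitall.py <<'E'
from h import *
D=dict(np.load("m0.npz")); ims={c:D[c] for c in("scene","top")}
for l,c,at in(("blue_cap","top",(356,194)),("blue_base","scene",(325,212))):
    viewer.snapshot(c)
    rs=models.silhouettes(l,c); print(l,c,[(np.round(r["at"]),round(r["conf"],2)) for r in rs])
    g=[r for r in rs if np.hypot(*(np.array(r["at"])-at))<15]
    if g: D[f"{l}__{c}"]=g[0]["pixels"]
    else:
        hsv=cv2.cvtColor(ims[c],cv2.COLOR_RGB2HSV); k=cv2.inRange(hsv,(100,90,40),(130,255,255))
        w=np.zeros_like(k); cv2.circle(w,at,32 if 'cap' in l else 16,255,-1); k&=w
        h=cv2.convexHull(cv2.findNonZero(k)); m=np.zeros_like(k); cv2.fillConvexPoly(m,h,1); D[f"{l}__{c}"]=m>0
        print("colour",m.sum())
        if l=="blue_base": del D[f"{l}__{c}"]
np.savez("m1.npz",**D)
M={tuple(k.split("__")):v for k,v in D.items() if "__" in k}
at=lambda k:np.argwhere(M[k]).mean(0)[::-1]
cap={"blue_cap":[prism(rect(.11,.08),0,.022),prism(rect(.074,.022),.022,.054)],"green_cap":[prism(disc(.097),0,.022),prism(rect(.064,.022),.022,.054)]}
A=np.arange(4)*np.pi/4
for l in cap:
    p0=ray(at((l,"top")),"top",.02)
    for cs in (("top",),("scene",)):
        best=min((fit(cap[l],{c:M[l,c] for c in cs},[p0[0],p0[1],a]) for a in A),key=lambda t:t[1]); print(l,cs,np.round(best[0],4),round(best[1],3))
        c=cs[0]; k=wood(ims[c],M[l,c]); print(" wood px",k.sum(), end=" ")
        b=min((fit([prism(rect(.074 if 'blue' in l else .064,.022),.022,.054)],{c:k},[best[0][0],best[0][1],a]) for a in A),key=lambda t:t[1]); print(np.round(b[0],4),round(b[1],3))
for l,poly in(("blue_base",rect(.096,.066)),("green_base",disc(.083))):
    p0=ray(at((l,"top")),"top",.045)
    for c in ("top","scene"):
        if (l,c) not in M: continue
        b=min((fit([prism(poly,0,.035),prism(poly*.87,.035,.04)],{c:M[l,c]},[p0[0],p0[1],a],z=.008,yaw='blue' in l) for a in A),key=lambda t:t[1]); print(l,c,np.round(b[0],4),round(b[1],3))
for l,z in(("mixing_cup",.03),("orange_cap",.02)): print(l,ray(at((l,"top")),"top",z).round(3))
for l,z in(("gate",.05),("casting_box",.058)):
    m=M[l,"top"].astype(np.uint8); bx=cv2.boxPoints(cv2.minAreaRect(cv2.findNonZero(m))); print(l,[ray(p,"top",z)[:2].round(3).tolist() for p in bx])
E
timeout 300 python3 fitall.py
```

```text
blue_cap top [(array([281., 146.]), 0.63), (array([356., 194.]), 0.61)]
blue_base scene [(array([327., 215.]), 0.59)]
blue_cap ('top',) [ 0.6015 -0.298   2.2714] 0.063
 wood px 187 [ 0.6031 -0.3007  2.2332] 0.315
blue_cap ('scene',) [ 0.6008 -0.2998  2.2371] 0.039
 wood px 293 [ 0.5987 -0.3016  2.4048] 0.26
green_cap ('top',) [ 0.4298 -0.0416  0.1481] 0.041
 wood px 157 [ 0.4313 -0.0409  1.4494] 0.339
green_cap ('scene',) [ 0.4271 -0.0425  1.5092] 0.09
 wood px 194 [ 0.4231 -0.0439  1.4654] 0.389
blue_base top [0.5738 0.093  3.0578] 0.035
blue_base scene [0.5389 0.0971 3.0313] 0.42
green_base top [0.5942 0.2041 0.    ] 0.033
green_base scene [0.5784 0.2094 0.    ] 0.443
mixing_cup [ 0.543 -0.201  0.03 ]
orange_cap [ 0.467 -0.3    0.02 ]
gate [[0.627, 0.028], [0.635, 0.014], [0.524, -0.05], [0.516, -0.036]]
casting_box [[0.531, 0.285], [0.684, 0.263], [0.627, -0.063], [0.475, -0.037]]
```

Top and scene now agree for both caps: blue (0.601,-0.299, yaw 2.25) and green (0.429,-0.042, handle yaw about 1.46). The bases come from the top view, because the box occludes them in the scene view. The gate is open about 0.65 rad. First I turn over to the blue cap.

```bash
python3 -m crank '0 0 0 0 0 1 .6;0 0 0 0 0 1 .6;0 0 0 0 0 1 .6;0 0 0 0 0 1 .6;0 0 0 0 0 1 .6;0 0 0 0 0 1 .6;0 0 0 0 0 1 .6;0 0 0 0 0 1 .6;0 0 0 0 0 1 .6;0 0 0 0 0 1 .6;0 0 0 0 0 1 .6;0 0 0 0 0 .22 .6' 20; python3 -c "
from h import *
go(.601,-.2995,.1,-.89)"
```

```text
t: 2.7
position: [0.2536, -0.5161, 0.2055]
eef_rot: [-3.142, 0.0, -0.89]
force: [-0.1, 0.8, 0.4]
gripper_width: 0.0564
finger_force: 0.0
pos [ 0.2536 -0.5161  0.2055] rot [-3.142  0.    -0.89 ]  turn [-0.  0.  0.]  shift after turn [  1.68 -13.54   3.52]
```

```bash
python3 -m crank '.12 -.967 0 0 0 0 .6;.12 -.967 0 0 0 0 .6;.12 -.967 0 0 0 0 .6;.12 -.967 0 0 0 0 .6;.12 -.967 0 0 0 0 .6;.12 -.967 0 0 0 0 .6;.12 -.967 0 0 0 0 .6;.12 -.967 0 0 0 0 .6;.12 -.967 0 0 0 0 .6;.12 -.967 0 0 0 0 .6;.12 -.967 0 0 0 0 .6;.12 -.967 0 0 0 0 .6;.12 -.967 0 0 0 0 .6;.12 -.967 0 0 0 0 .6;0 0 1 0 0 0 .6;0 0 1 0 0 0 .6;0 0 .9 0 0 0 .6;0 0 .6 0 0 0 .6;0 0 0 0 0 0 .6'
python3 - <<'E'
from h import *
go(.601,-.2995,.028,-.89)
im=viewer.snapshot("scene"); cv2.imwrite("pics/s1.png",cv2.resize(im[150:300,100:300,::-1],(800,600),interpolation=cv2.INTER_CUBIC))
E
```

```text
t: 5.08
position: [0.5997, -0.2987, 0.0985]
eef_rot: [3.141, 0.004, -0.889]
force: [-0.6, -0.4, -0.1]
gripper_width: 0.0564
finger_force: 0.0
pos [ 0.5997 -0.2987  0.0985] rot [ 3.141  0.004 -0.889]  turn [0.01 0.03 0.01]  shift after turn [ 0.05 -0.02  2.35]
```

View pics/s1.png

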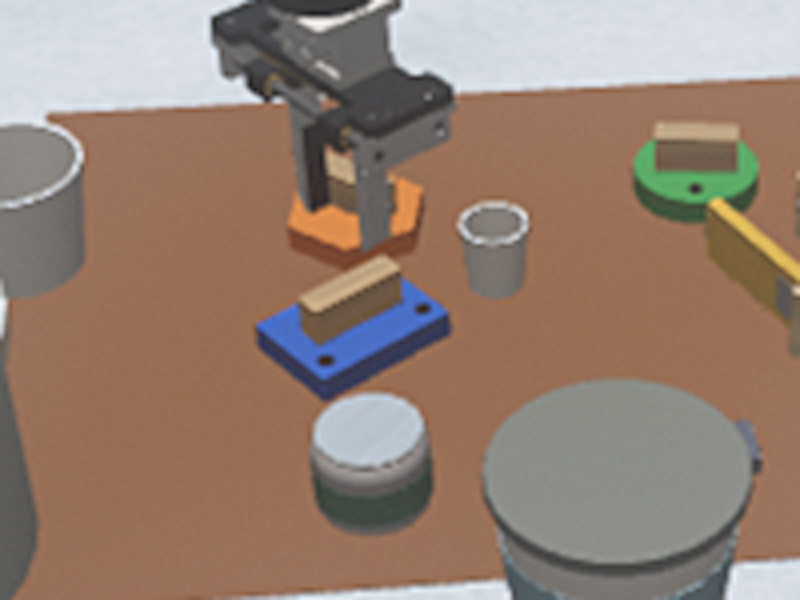

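The open gripper hangs above the blue cap, with fingertips at crop (310,205) and (375,245) straddling the handle at (350,295). Now I descend and grip.

```bash
python3 -m crank '.05 0 .8 0 0 0 .6;0 0 .8 0 0 0 .6;0 0 .7 0 0 0 .6;0 0 0 0 0 0 .6;0 0 0 0 0 0 0;0 0 0 0 0 0 0;0 0 0 0 0 0 0;0 0 0 0 0 0 0;0 0 0 0 0 0 0;0 0 0 0 0 0 0' 25
```

```text
t: 6.38
position: [0.6026, -0.3006, 0.0323]
eef_rot: [-3.141, -0.001, -0.89]
force: [-0.2, 2.0, 4.2]
gripper_width: 0.0217
finger_force: 25.0
```

```bash
python3 -m crank '0 0 -.3 0 0 0 0;0 0 -1 0 0 0 0;0 0 -1 0 0 0 0;0 0 -1 0 0 0 0;0 0 -1 0 0 0 0;0 0 0 0 0 0 0'
python3 - <<'E'
from h import *
go(.5738,.093,.17,-.085)
im={c:viewer.snapshot(c) for c in("scene","top")}
cv2.imwrite("pics/s2.png",cv2.resize(im["scene"][150:300,100:300,::-1],(800,600),interpolation=cv2.INTER_CUBIC))
E
```

```text
t: 7.12
position: [0.603, -0.3019, 0.1632]
eef_rot: [-3.141, -0.005, -0.89]
force: [0.1, -0.1, -2.4]
gripper_width: 0.0219
finger_force: 25.0
pos [ 0.603  -0.3019  0.1632] rot [-3.141 -0.005 -0.89 ]  turn [ 0.01 -0.05 -6.71]  shift after turn [ -2.09 -13.03  -0.23]
```

View pics/s2.png

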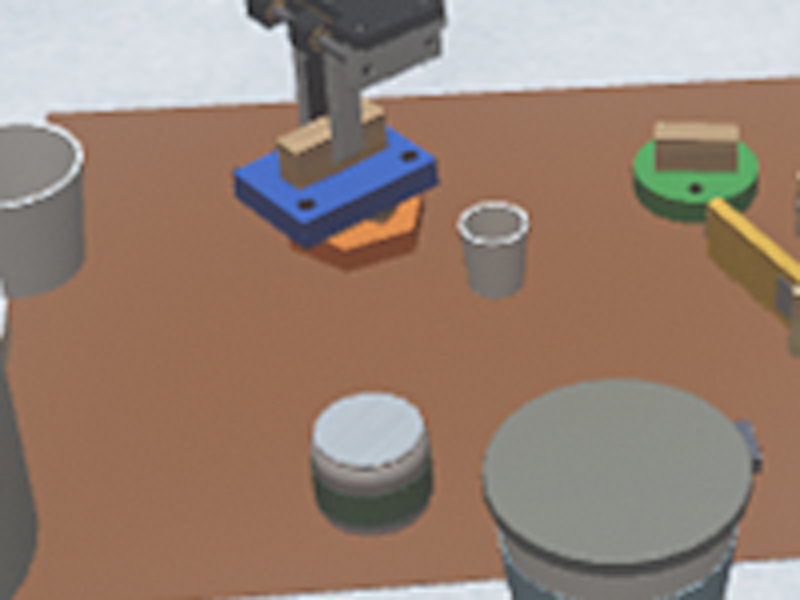

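The blue cap is held level, with the batten between the fingers at crop (335,140). Next I turn it and carry it to above the base.

```bash
python3 -m crank '0 0 0 0 0 -1 0;0 0 0 0 0 -1 0;0 0 0 0 0 -1 0;0 0 0 0 0 -1 0;0 0 0 0 0 -1 0;0 0 0 0 0 -1 0;0 0 0 0 0 -.7 0' >/dev/null; python3 -m crank '-.15 -.93 0 0 0 0 0;-.15 -.93 0 0 0 0 0;-.15 -.93 0 0 0 0 0;-.15 -.93 0 0 0 0 0;-.15 -.93 0 0 0 0 0;-.15 -.93 0 0 0 0 0;-.15 -.93 0 0 0 0 0;-.15 -.93 0 0 0 0 0;-.15 -.93 0 0 0 0 0;-.15 -.93 0 0 0 0 0;-.15 -.93 0 0 0 0 0;-.15 -.93 0 0 0 0 0;-.15 -.93 0 0 0 0 0;-.15 -.93 0 0 0 0 0;0 0 0 0 0 0 0;0 0 0 0 0 0 0'
cat > held.py <<'E'
from h import *
import sys
l=sys.argv[1]; poly=rect(.11,.08) if l=="blue_cap" else disc(.097)
im={c:viewer.snapshot(c) for c in("scene","top")}
s=readout.read_state(); x,y,z=s["position"]; yaw=s["eef_rot"][2]; print("tcp",np.round(s["position"],4),round(yaw,3))
for c in im:
    r=models.silhouettes(l,c); t=project([x,y,z-.02],c)[0]
    g=[q for q in r if np.hypot(*(np.array(q["at"])-t))<25]
    print(c,[(np.round(q["at"]),round(q["conf"],2)) for q in r],"expect",t.round())
    if c=="top" or not g: continue
    m=g[0]["pixels"]; hsv=cv2.cvtColor(im[c],cv2.COLOR_RGB2HSV)
    lo,hi=((100,90,30),(130,255,255)) if l=="blue_cap" else ((40,90,30),(85,255,255))
    k=(cv2.inRange(hsv,lo,hi)>0)&cv2.dilate(m.astype(np.uint8),np.ones((5,5))).astype(bool)
    k=cv2.morphologyEx(k.astype(np.uint8),cv2.MORPH_OPEN,np.ones((2,2)))
    kk=np.zeros_like(k); cv2.fillConvexPoly(kk,cv2.convexHull(cv2.findNonZero(k)),1)
    for dz in(.024,.028,.032):
        b=fit([prism(poly,0,.022)],{c:kk},[x,y,yaw],z=z-dz,yaw=l=="blue_cap"); print(" dz",dz,np.round(b[0],4),round(b[1],3))
np.savez("last.npz",**im)
E
python3 held.py blue_cap
```

```text
t: 10.1
position: [0.5719, 0.0942, 0.1603]
eef_rot: [3.141, 0.0, -0.085]
force: [0.3, -0.6, -2.7]
gripper_width: 0.0218
finger_force: 25.0
tcp [0.5723 0.0934 0.1604] -0.086
scene [(array([330., 186.]), 0.85), (array([371., 185.]), 0.69)] expect [328. 184.]
 dz 0.024 [ 0.584   0.092  -0.1224] 0.085
 dz 0.028 [ 0.5802  0.0931 -0.1107] 0.083
 dz 0.032 [ 0.5724  0.0943 -0.1099] 0.074
top [(array([218., 215.]), 0.6)] expect [206. 203.]
```

Run:
```python
import numpy as np,cv2
d=np.load("last.npz")
a=cv2.resize(d["top"][150:270,130:290,::-1],(400,300),interpolation=cv2.INTER_CUBIC);b=cv2.resize(d["scene"][130:250,260:420,::-1],(400,300),interpolation=cv2.INTER_CUBIC)
cv2.imwrite("pics/s3.png",np.hstack([a,b]))
```

```text
(no output)
```

View pics/s3.png

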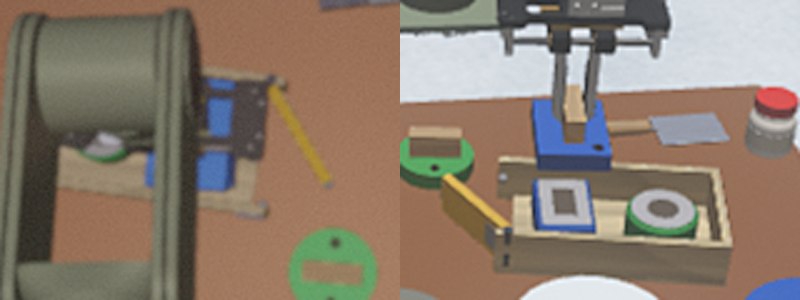

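The blue cap hangs centred over the blue base, well inside the capture range of the bevel. I lower it to just above the base and check again.

```bash
python3 -m crank '0 0 .6 0 0 0 0;0 .02 .6 0 0 0 0;0 0 .6 0 0 0 0;0 0 .4 0 0 0 0;0 0 0 0 0 0 0;0 0 0 0 0 0 0'; python3 held.py blue_cap;  python3 - <<'E'
import numpy as np,cv2
d=np.load("last.npz")
cv2.imwrite("pics/s4.png",cv2.resize(d["scene"][140:260,270:430,::-1],(800,600),interpolation=cv2.INTER_CUBIC))
E
```

```text
t: 11.05
position: [0.573, 0.0934, 0.0949]
eef_rot: [-3.141, -0.001, -0.086]
force: [0.1, 0.4, -2.0]
gripper_width: 0.0218
finger_force: 25.0
tcp [0.5733 0.0934 0.0955] -0.086
scene [(array([326., 206.]), 0.98)] expect [326. 203.]
 dz 0.024 [ 0.5887  0.0915 -0.1004] 0.067
 dz 0.028 [ 0.5834  0.0922 -0.0995] 0.065
 dz 0.032 [ 0.5766  0.0938 -0.0874] 0.065
top [(array([219., 216.]), 0.64)] expect [210. 205.]
```

View pics/s4.png

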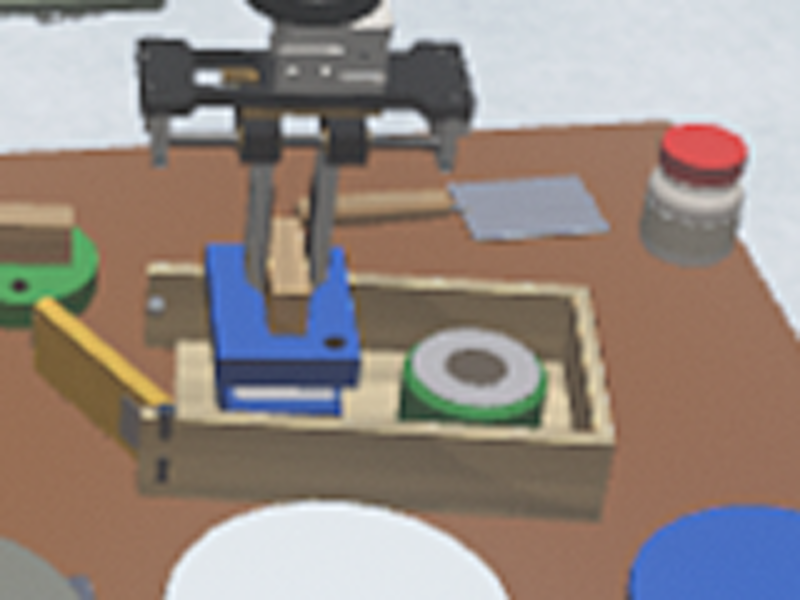

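The cap sits squarely over the base. The scene fit puts it about 3 mm too far in x, so I nudge it -2 mm and lower it while watching the force.

```bash
python3 -m crank '-.07 0 .2 0 0 0 0;0 0 .2 0 0 0 0;0 0 .1 0 0 0 0;0 0 .1 0 0 0 0;0 0 0 0 0 0 0'; python3 -m crank '0 0 .05 0 0 0 0;0 0 .05 0 0 0 0;0 0 0 0 0 0 0'
```

```text
t: 11.88
position: [0.5752, 0.0936, 0.0822]
eef_rot: [-3.14, -0.01, -0.085]
force: [0.4, -1.1, 17.6]
gripper_width: 0.0219
finger_force: 25.0
t: 12.25
position: [0.571, 0.0935, 0.0731]
eef_rot: [-3.141, -0.002, -0.086]
force: [4.6, 0.0, 0.1]
gripper_width: 0.0217
finger_force: 25.0
```

```bash
python3 -m crank '0 0 .05 0 0 0 0;0 0 .05 0 0 0 0;0 0 0 0 0 0 0'; python3 -m crank '0 0 .05 0 0 0 0;0 0 0 0 0 0 0'
```

```text
t: 12.62
position: [0.5701, 0.0934, 0.07]
eef_rot: [3.141, 0.001, -0.086]
force: [3.7, 0.1, -1.8]
gripper_width: 0.0218
finger_force: 25.0
t: 12.88
position: [0.5703, 0.0934, 0.0697]
eef_rot: [3.141, 0.0, -0.086]
force: [2.7, -1.2, 6.2]
gripper_width: 0.022
finger_force: 25.0
```

```bash
python3 -m crank '0 0 .04 0 0 0 0;0 0 .04 0 0 0 0;0 0 0 0 0 0 0'; python3 -m crank '0 0 0 0 0 0 .5;0 0 0 0 0 0 .5;0 0 0 0 0 0 .5;0 0 0 0 0 0 .5;0 0 -.3 0 0 0 .5;0 0 -1 0 0 0 .5;0 0 -1 0 0 0 .5;0 0 -1 0 0 0 .5;0 0 -.3 0 0 0 .5;0 0 0 0 0 0 .5'; python3 -c "
from h import *
go(.429,-.042,.16,1.465)"
```

```text
t: 13.25
position: [0.5704, 0.0934, 0.0696]
eef_rot: [3.141, 0.0, -0.085]
force: [-3.2, -1.3, 17.2]
gripper_width: 0.0218
finger_force: 25.0
t: 14.5
position: [0.5706, 0.0935, 0.1751]
eef_rot: [-3.141, -0.001, -0.086]
force: [-1.0, 0.5, -0.4]
gripper_width: 0.0471
finger_force: 0.0
pos [0.5706 0.0935 0.1751] rot [-3.141e+00 -1.000e-03 -8.600e-02]  turn [ 1.000e-02 -1.000e-02 -1.292e+01]  shift after turn [-4.99 -4.22  0.5 ]
```

```bash
python3 -m crank '0 0 0 0 0 -1 .6;0 0 0 0 0 -1 .6;0 0 0 0 0 -1 .6;0 0 0 0 0 -1 .6;0 0 0 0 0 -1 .6;0 0 0 0 0 -1 .6;0 0 0 0 0 -1 .6;0 0 0 0 0 -1 .6;0 0 0 0 0 -1 .6;0 0 0 0 0 -1 .6;0 0 0 0 0 -1 .6;0 0 0 0 0 -1 .6;0 0 0 0 0 -.92 .6' >/dev/null;  python3 -m crank '-.83 -.7 0 0 0 0 .6;-.83 -.7 0 0 0 0 .6;-.83 -.7 0 0 0 0 .6;-.83 -.7 0 0 0 0 .6;-.83 -.7 0 0 0 0 .6;-.83 -.7 0 0 0 0 .6;0 0 1 0 0 0 .6;0 0 1 0 0 0 .6;0 0 .4 0 0 0 .6;0 0 0 0 0 0 .6'
python3 - <<'E'
from h import *
go(.429,-.042,.030,1.465)
im={c:viewer.snapshot(c) for c in("scene","top")}
a=im["scene"][120:270,200:400,::-1]; cv2.imwrite("pics/s5.png",cv2.resize(a,(800,600),interpolation=cv2.INTER_CUBIC))
r=mask("blue_cap","scene"); print(r[1:])
b=fit([prism(rect(.11,.08),0,.022),prism(rect(.074,.022),.022,.054)],{"scene":r[0]},[.5704,.0934,-.086],z=.038); print(b)
E
```

```text
t: 17.38
position: [0.4279, -0.0413, 0.1012]
eef_rot: [-3.138, -0.001, 1.465]
force: [-0.4, 0.5, 0.9]
gripper_width: 0.0564
finger_force: 0.0
pos [ 0.4279 -0.0413  0.1012] rot [-3.138e+00 -1.000e-03  1.465e+00]  turn [-0.03 -0.01 -0.  ]  shift after turn [-0.02  0.04  2.37]
([326.5, 210.7], 0.91)
(array([ 0.5656115 ,  0.09350026, -0.08728144]), np.float64(0.060013117126896894))
```

View pics/s5.png

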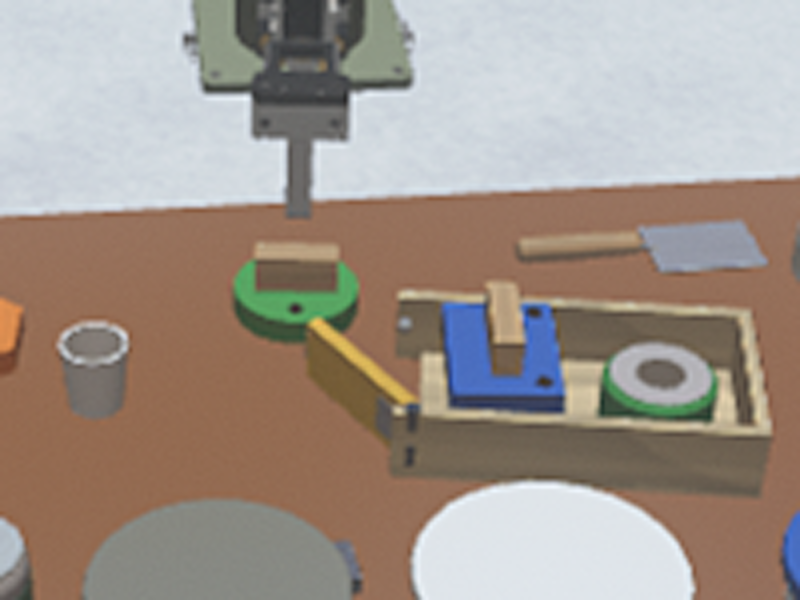

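The blue cap is seated level in the box at crop (500,350). The gripper lines up over the green handle at (297,265), so I grip the green cap.

```bash
python3 -m crank '0 0 .8 0 0 0 .6;0 .03 .8 0 0 0 .6;0 0 .7 0 0 0 .6;0 0 0 0 0 0 .6;0 0 0 0 0 0 0;0 0 0 0 0 0 0;0 0 0 0 0 0 0;0 0 0 0 0 0 0;0 0 0 0 0 0 0;0 0 0 0 0 0 0' 25; python3 -m crank '0 0 -.3 0 0 0 0;0 0 -1 0 0 0 0;0 0 -1 0 0 0 0;0 0 -1 0 0 0 0;0 0 -1 0 0 0 0;0 0 0 0 0 0 0';python3 -c "
from h import *
go(.5942,.2041,.16,1.465)"
```

```text
t: 18.77
position: [0.4307, -0.042, 0.0341]
eef_rot: [3.14, 0.0, 1.465]
force: [-0.6, 1.0, 3.9]
gripper_width: 0.0216
finger_force: 25.0
t: 19.52
position: [0.4315, -0.0422, 0.1644]
eef_rot: [3.137, 0.001, 1.465]
force: [0.2, -0.7, -3.0]
gripper_width: 0.0221
finger_force: 25.0
pos [ 0.4315 -0.0422  0.1644] rot [3.137e+00 1.000e-03 1.465e+00]  turn [ 0.04  0.01 -0.  ]  shift after turn [8.74 4.53 0.15]
```

```bash
python3 -m crank '.874 .453 0 0 0 0 0;.874 .453 0 0 0 0 0;.874 .453 0 0 0 0 0;.874 .453 0 0 0 0 0;.874 .453 0 0 0 0 0;.874 .453 0 0 0 0 0;.874 .453 0 0 0 0 0;.874 .453 0 0 0 0 0;.874 .453 0 0 0 0 0;.874 .453 0 0 0 0 0;0 0 .6 0 0 0 0;0 0 .6 0 0 0 0;0 0 .6 0 0 0 0;0 0 .2 0 0 0 0;0 0 0 0 0 0 0;0 0 0 0 0 0 0'; python3 held.py green_cap;  python3 - <<'E'
import numpy as np,cv2
from h import go
go(.5942,.2041,.098,1.465)
d=np.load("last.npz")
cv2.imwrite("pics/s6.png",cv2.resize(d["scene"][140:260,270:430,::-1],(800,600),interpolation=cv2.INTER_CUBIC))
E
```

```text
t: 21.52
position: [0.5937, 0.2045, 0.1035]
eef_rot: [3.14, -0.001, 1.465]
force: [0.5, 0.3, -3.3]
gripper_width: 0.0219
finger_force: 25.0
tcp [0.5938 0.2046 0.1038] 1.465
scene [(array([366., 204.]), 0.57), (array([364., 220.]), 0.36)] expect [367. 203.]
 dz 0.024 [0.5849 0.2071 1.4647] 0.621
 dz 0.028 [0.5799 0.2104 1.4647] 0.605
 dz 0.032 [0.5735 0.2118 1.4647] 0.592
top [(array([176., 200.]), 0.84)] expect [167. 197.]
pos [0.5936 0.2047 0.1035] rot [ 3.140e+00 -1.000e-03  1.465e+00]  turn [ 0.01 -0.   -0.  ]  shift after turn [-0.02  0.02  0.18]
```

View pics/s6.png

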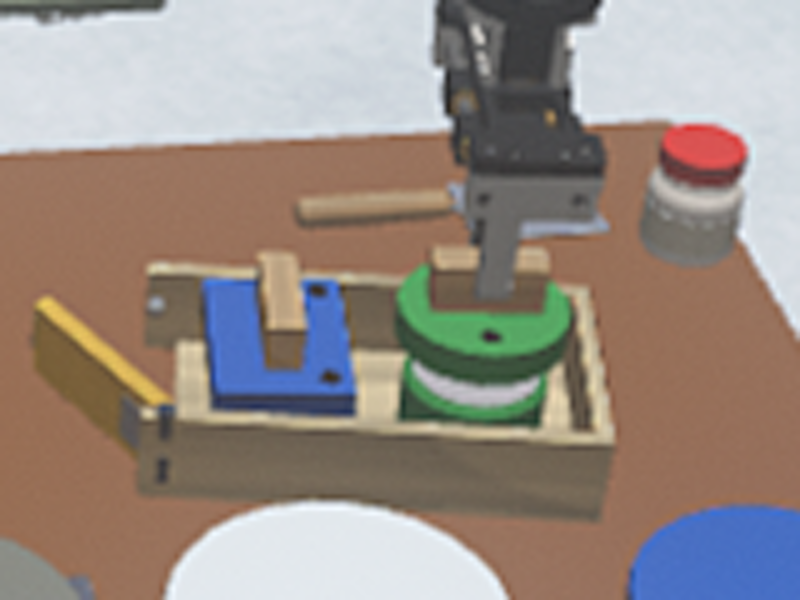

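The green cap hangs directly over its base, centred to within 1–2 mm. I lower it gently.

```bash
python3 -m crank '-.03 0 .2 0 0 0 0;0 0 .2 0 0 0 0;0 0 .1 0 0 0 0;0 0 .1 0 0 0 0;0 0 .05 0 0 0 0;0 0 0 0 0 0 0'; python3 -m crank '0 0 .05 0 0 0 0;0 0 .05 0 0 0 0;0 0 0 0 0 0 0'
```

```text
t: 22.48
position: [0.5928, 0.2037, 0.0829]
eef_rot: [-3.141, 0.0, 1.465]
force: [-0.1, -0.3, -2.9]
gripper_width: 0.0216
finger_force: 25.0
t: 22.85
position: [0.5927, 0.2036, 0.0799]
eef_rot: [-3.141, 0.0, 1.465]
force: [0.2, -0.1, -3.0]
gripper_width: 0.0217
finger_force: 25.0
```

```bash
python3 -m crank '0 0 .06 0 0 0 0;0 0 .06 0 0 0 0;0 0 .06 0 0 0 0;0 0 0 0 0 0 0'; python3 -m crank '0 0 .05 0 0 0 0;0 0 .05 0 0 0 0;0 0 0 0 0 0 0'
```

```text
t: 23.35
position: [0.5939, 0.204, 0.075]
eef_rot: [3.139, -0.001, 1.465]
force: [2.4, 1.3, -2.1]
gripper_width: 0.0218
finger_force: 25.0
t: 23.72
position: [0.5938, 0.204, 0.0722]
eef_rot: [3.139, -0.001, 1.465]
force: [3.4, 1.4, -1.4]
gripper_width: 0.022
finger_force: 25.0
```

```bash
python3 -m crank '0 0 .05 0 0 0 0;0 0 .05 0 0 0 0;0 0 0 0 0 0 0'; python3 -m crank '0 0 .05 0 0 0 0;0 0 0 0 0 0 0'
```

```text
t: 24.1
position: [0.5939, 0.204, 0.0721]
eef_rot: [3.139, -0.001, 1.465]
force: [-1.3, -0.1, 12.7]
gripper_width: 0.0219
finger_force: 25.0
t: 24.35
position: [0.594, 0.2041, 0.0721]
eef_rot: [3.139, -0.001, 1.465]
force: [-4.0, -0.3, 20.0]
gripper_width: 0.0221
finger_force: 25.0
```

```bash
python3 -m crank '0 0 -.1 0 0 0 .5;0 0 0 0 0 0 .5;0 0 0 0 0 0 .5;0 0 0 0 0 0 .5;0 0 -.3 0 0 0 .5;0 0 -1 0 0 0 .5;0 0 -1 0 0 0 .5;0 0 -1 0 0 0 .5;0 0 -.3 0 0 0 .5;0 0 0 0 0 0 0;0 0 0 0 0 0 0'
python3 - <<'E'
from h import *
im={c:viewer.snapshot(c) for c in("scene","top")}
cv2.imwrite("pics/s7.png",cv2.resize(im["scene"][120:270,220:420,::-1],(800,600),interpolation=cv2.INTER_CUBIC))
D=np.load("m1.npz")
pan=[prism(rect(.012,.12)+[0,.06],.008,.058)]
for c in("top","scene"):
    b=fit(pan,{c:D["gate__"+c]},[.631,.021,1.44+.65]); print("gate",c,b)
r=mask("gate","scene"); print(r[1:],fit(pan,{"scene":r[0]},[.631,.021,1.44+.65]))
# box yaw from the walls
m=D["casting_box__top"]; bx=[prism(rect(.26,.15),0,.058)]
full=m|D["blue_base__top"]|D["green_base__top"]
print("box",fit(bx,{"top":full},[.585,.15,1.44]))
for l,p in(("blue_cap",[.570,.093,-.086]),("green_cap",[.594,.204,1.465])):
    r=mask(l,"scene"); parts=[prism(rect(.11,.08),0,.022),prism(rect(.074,.022),.022,.054)] if l[0]=="b" else [prism(disc(.097),0,.022),prism(rect(.064,.022),.022,.054)]
    print(l,r[1:],fit(parts,{"scene":r[0]},p,z=.038))
E
```

```text
t: 25.72
position: [0.5918, 0.2034, 0.1764]
eef_rot: [-3.139, 0.001, 1.465]
force: [-0.1, -0.4, 0.2]
gripper_width: 0.0306
finger_force: 0.0
gate top (array([0.62767177, 0.01916022, 2.09073294]), np.float64(0.1519091847265222))
gate scene (array([0.62002681, 0.01137921, 2.01119794]), np.float64(0.293304886721528))
([288.8, 213.8], 0.61) (array([0.62375857, 0.01424748, 2.04705539]), np.float64(0.30479358838651144))
box (array([0.58540408, 0.14558324, 1.40989856]), np.float64(0.10724196535017629))
blue_cap ([324.8, 208.9], 0.91) (array([ 0.56536357,  0.09381442, -0.09693571]), np.float64(0.11371567400427005))
green_cap ([366.6, 210.9], 0.64) (array([0.59170965, 0.20365596, 1.54648331]), np.float64(0.047932489451476795))
```

View pics/s7.png

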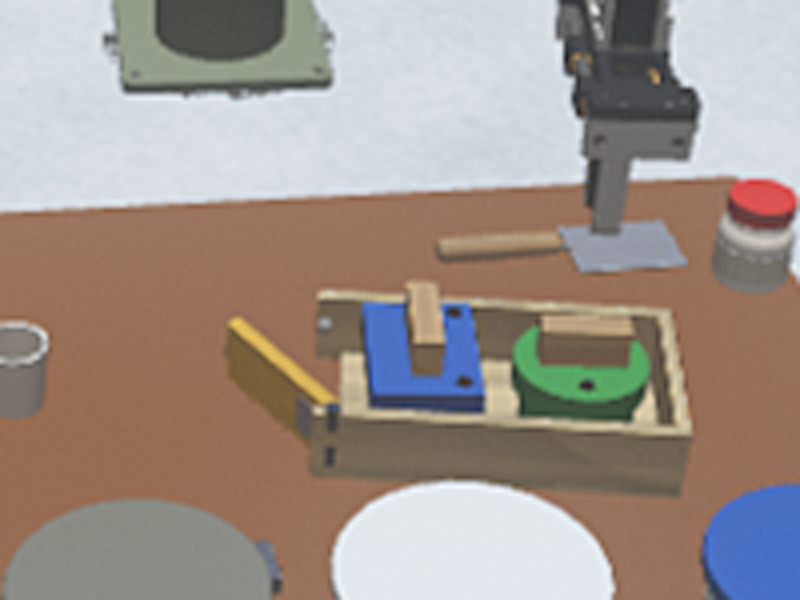

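Both caps sit level on their bases: blue at crop (425,350), green at (582,360). The gate is still open, from hinge (325,405) to free edge (235,330). I go round outside it with the fingers shut.

```bash
python3 -c "
from h import *
go(.55,-.095,.176,1.43); go(.55,-.095,.03,1.43)"
```

```text
pos [0.5923 0.2035 0.1771] rot [-3.140e+00  1.000e-03  1.465e+00]  turn [-0.01  0.    0.29]  shift after turn [-10.05   0.     0.04]
pos [0.5923 0.2035 0.1771] rot [-3.140e+00  1.000e-03  1.465e+00]  turn [-0.01  0.    0.29]  shift after turn [-10.05   0.     4.9 ]
```

```bash
python3 -m crank '0 0 0 0 0 .3 0;-.92 0 0 0 0 0 0;-.92 0 0 0 0 0 0;-.92 0 0 0 0 0 0;-.92 0 0 0 0 0 0;-.92 0 0 0 0 0 0;-.92 0 0 0 0 0 0;-.92 0 0 0 0 0 0;-.92 0 0 0 0 0 0;-.92 0 0 0 0 0 0;-.92 0 0 0 0 0 0;-.85 0 0 0 0 0 0;0 0 1 0 0 0 0;0 0 1 0 0 0 0;0 0 1 0 0 0 0;0 0 1 0 0 0 0;0 0 .7 0 0 0 0;0 0 0 0 0 0 0' 5; python3 -c "
from h import *
for p in((.55,-.05),(.537,-.01),(.532,.015)): go(*p,.03,1.43)"
```

```text
t: 28.22
position: [0.5483, -0.0942, 0.0353]
eef_rot: [-3.137, -0.001, 1.428]
force: [0.2, 0.3, -0.1]
gripper_width: 0.0004
finger_force: 0.0
pos [ 0.5483 -0.0942  0.0353] rot [-3.137e+00 -1.000e-03  1.428e+00]  turn [-0.04 -0.01 -0.02]  shift after turn [ 1.47 -0.15  0.18]
pos [ 0.5483 -0.0942  0.0353] rot [-3.137e+00 -1.000e-03  1.428e+00]  turn [-0.04 -0.01 -0.02]  shift after turn [ 2.73 -0.77  0.18]
pos [ 0.5483 -0.0942  0.0353] rot [-3.137e+00 -1.000e-03  1.428e+00]  turn [-0.04 -0.01 -0.02]  shift after turn [ 3.53 -1.05  0.18]
```

```bash
python3 -m crank '.4 -.05 0 0 0 0 0;.4 -.05 0 0 0 0 0;.4 -.05 0 0 0 0 0;.4 -.15 0 0 0 0 0;.4 -.2 0 0 0 0 0;.4 -.2 0 0 0 0 0;.3 -.1 0 0 0 0 0;.3 -.1 0 0 0 0 0;.2 -.05 0 0 0 0 0;0 0 0 0 0 0 0'
```

```text
t: 29.48
position: [0.5356, 0.0048, 0.0371]
eef_rot: [3.142, -0.0, 1.429]
force: [-1.1, -0.4, -1.0]
gripper_width: 0.0006
finger_force: 0.0
```

```bash
python3 -m crank '.1 0 0 0 0 0 0;.1 0 0 0 0 0 0;0 0 0 0 0 0 0'; python3 -m crank '.1 0 0 0 0 0 0;0 0 0 0 0 0 0'
```

```text
t: 29.85
position: [0.536, 0.0073, 0.0371]
eef_rot: [-3.141, 0.005, 1.43]
force: [-1.9, -8.5, 0.9]
gripper_width: 0.0005
finger_force: 4.3
t: 30.1
position: [0.5359, 0.0102, 0.0371]
eef_rot: [-3.14, 0.005, 1.429]
force: [-3.6, -7.4, 1.3]
gripper_width: 0.0007
finger_force: 3.7
```

```bash
python3 -m crank '.1 0 0 0 0 0 0;.1 0 0 0 0 0 0;0 0 0 0 0 0 0'; python3 -m crank '.1 0 0 0 0 0 0;0 0 0 0 0 0 0'
```

```text
t: 30.48
position: [0.538, 0.0193, 0.0371]
eef_rot: [3.141, -0.001, 1.428]
force: [1.0, 0.2, 0.2]
gripper_width: 0.0006
finger_force: 0.0
t: 30.72
position: [0.5382, 0.02, 0.0372]
eef_rot: [3.141, 0.004, 1.43]
force: [-1.5, -7.9, 1.8]
gripper_width: 0.0006
finger_force: 3.8
```

It snapped: the force dropped to zero, then the stop came. I give one small firm push, retreat and check.

```bash
python3 -m crank '.1 0 0 0 0 0 0;.05 0 0 0 0 0 0;0 0 0 0 0 0 0'; python3 -m crank '-.6 0 0 0 0 0 0;-1 0 0 0 0 0 0;-.6 0 0 0 0 0 0;0 0 -1 0 0 0 0;0 0 -1 0 0 0 0;0 0 -1 0 0 0 0;0 0 -1 0 0 0 0;-1 0 0 0 0 0 0;-1 0 0 0 0 0 0;-1 0 0 0 0 0 0;0 0 0 0 0 0 0;0 0 0 0 0 0 0'
python3 - <<'E'
from h import *
im={c:viewer.snapshot(c) for c in("scene","top")}
a=cv2.resize(im["top"][150:270,130:290,::-1],(400,300),interpolation=cv2.INTER_CUBIC);b=cv2.resize(im["scene"][130:250,260:420,::-1],(400,300),interpolation=cv2.INTER_CUBIC)
cv2.imwrite("pics/s8.png",np.hstack([a,b]))
r=mask("gate","top"); pan=[prism(rect(.012,.12)+[0,.06],.008,.058)]
if r: print(r[1:],fit(pan,{"top":r[0]},[.628,.019,1.43]))
E
```

```text
t: 31.1
position: [0.5382, 0.0201, 0.0373]
eef_rot: [-3.141, 0.012, 1.431]
force: [-3.6, -19.7, 1.5]
gripper_width: 0.0007
finger_force: 9.7
t: 32.6
position: [0.5167, -0.1272, 0.157]
eef_rot: [-3.141, -0.001, 1.429]
force: [-0.1, 0.4, 0.1]
gripper_width: 0.0006
finger_force: 0.0
([235.2, 212.4], 0.75) (array([0.62821954, 0.02009936, 1.40878095]), np.float64(0.11098576416868117))
```

View pics/s8.png

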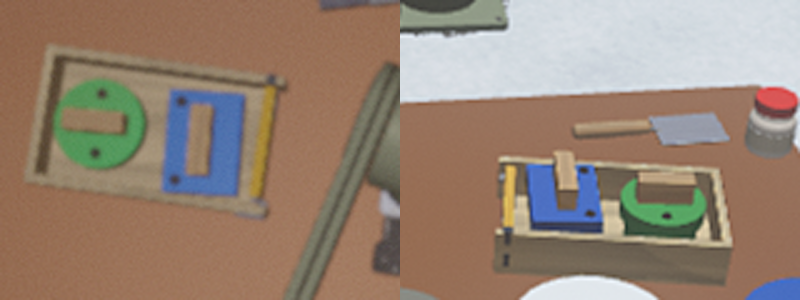

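The pictures show both caps seated and level in the box, green at (100,122) and blue at (203,142). The gate is shut flush at (263,140) and its fitted angle matches the box yaw of 1.41. I hand the job in.

```bash
python3 -c "
from cell import ticket
print(ticket.close_job())"
```

```text
the job is handed in; nothing more can be done
None
```

Both caps are seated and released on their matching bases and the yellow gate is snapped shut; I handed the job in at about 33 s, and the hand-in call returned no verdict.

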